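# Snap the washed dim sum tools into the clip rack

## Task

Put the three washed tools lying on the drying mat away in the clip rack: snap each one sideways into the pair of spring clips whose tags match its sleeve colour, pressed fully home in both clips with the sleeve between them, and with the heads of the brush and the paddle pointing away from the robot (the rolling pin may lie either way round). Leave the green scraper clipped where it is, and do not shift or tip anything else on the worktop.

Things in the scene. Friction and masses are not known exactly. Their poses are not given: they have to be found in the camera images.
- pin: Bamboo dumpling rolling pin with a RED sleeve, straight, 190 mm long (x from -95 to +95 mm), the same at both ends. Round handle, 24 mm diameter, with a square grip sleeve (28 x 28 mm, 36 mm long). Origin: on the handle axis at the sleeve's middle; x along the handle, z up. Lies level on a flat of the sleeve, axis 14 mm above the mat. About 130 g.
- brush: Glazing brush, dark wood handle, BLUE sleeve, 200 mm long: tail end at x = -85 mm, flat head 42 mm wide and 18 mm thick from x = +65 to +115 mm. Round handle, 24 mm diameter, with a square grip sleeve (28 x 28 mm, 36 mm long). Origin: on the handle axis at the sleeve's middle; x along the handle towards the head, z up. Lies level on a flat of the sleeve, axis 14 mm above the mat. About 130 g.
- paddle: Wooden rice paddle with a YELLOW sleeve, 203 mm long: tail end at x = -90 mm, flat head 46 mm wide and 8 mm thick from x = +60 to +113 mm. Round handle, 24 mm diameter, with a square grip sleeve (28 x 28 mm, 36 mm long). Origin: on the handle axis at the sleeve's middle; x along the handle towards the head, z up. Lies level on a flat of the sleeve, axis 14 mm above the mat. About 130 g.
- scraper: Black-handled scraper with a brass blade and a GREEN sleeve (same handle, sleeve and origin as the other tools; head 48 mm wide, to x = +115 mm), already clipped in the green station. It stays there.
- brush_tip (a point): Middle of the far edge of the brush's head, on the handle axis line, 115 mm from the tool's origin.
- paddle_tip (a point): Middle of the far edge of the paddle's head, on the handle axis line, 113 mm from the tool's origin.
- scraper_tip (a point): Middle of the far edge of the scraper's head, on the handle axis line, 115 mm from the tool's origin.
- station_red_seat (a point): Seat of the RED station of the clip rack (white strip 144 x 56 mm, red tags at both ends, two spring clips): where the tool's origin belongs when home, 46 mm above the worktop. x: along the clipped tool, away from the robot (where heads point); y: across, along the row; z up. The clips are centred at x = -45 and +45 mm, each 14 mm long; between them 76 mm is free for fingers, to 32 mm below the seat.
- station_blue_seat (a point): Seat of the BLUE station of the clip rack (white strip 144 x 56 mm, blue tags at both ends, two spring clips): where the tool's origin belongs when home, 46 mm above the worktop. x: along the clipped tool, away from the robot (where heads point); y: across, along the row; z up. The clips are centred at x = -45 and +45 mm, each 14 mm long; between them 76 mm is free for fingers, to 32 mm below the seat.
- station_yellow_seat (a point): Seat of the YELLOW station of the clip rack (white strip 144 x 56 mm, yellow tags at both ends, two spring clips): where the tool's origin belongs when home, 46 mm above the worktop. x: along the clipped tool, away from the robot (where heads point); y: across, along the row; z up. The clips are centred at x = -45 and +45 mm, each 14 mm long; between them 76 mm is free for fingers, to 32 mm below the seat.
- station_green_seat (a point): Seat of the GREEN station of the clip rack (white strip 144 x 56 mm, green tags at both ends, two spring clips): where the tool's origin belongs when home, 46 mm above the worktop. x: along the clipped tool, away from the robot (where heads point); y: across, along the row; z up. The clips are centred at x = -45 and +45 mm, each 14 mm long; between them 76 mm is free for fingers, to 32 mm below the seat.
- rack: Steel base plate of the clip rack, 160 x 262 x 6 mm, fixed; origin under its centre, y along the row of 4 stations 62 mm apart (their order changes). Clips open upward, jaws reach 23 mm above the seat, 26 mm sideways when spread. A handle pressed down meets them with its axis 19 mm above the seat, needs about 10 to 15 N, snaps past 10 mm above it, then rests on a solid cradle at the seat.
- mat: Grey rubber drying mat, 300 x 420 mm, 4 mm thick, fixed; origin at the centre of its underside, x along its 300 mm side. The tools lie on it roughly along its x, about 85 mm apart.
- baskets: Stack of three small lidded bamboo dim sum baskets, 126 mm diameter, 160 mm high; origin under its centre. Bystander.
- spoon: White ceramic soup spoon on the mat, bowl 48 mm wide, 124 mm long overall; origin under the bowl's centre, handle to -x, 35 mm high. Bystander.
- cup: Steel measuring cup on the mat, 56 mm diameter, 42 mm high, flat handle to x = -86 mm; origin under its centre. Bystander.
- timer: Grey kitchen timer 70 x 80 mm, 46 mm high, with a white dome and red button; origin under its centre. Bystander.
- vinegar: Amber bottle, 60 mm diameter, 170 mm high; origin under its centre. Bystander.
- dish: Blue sauce dish, 84 mm diameter, 24 mm high; origin under its centre. Bystander.

How it is judged (in metres and radians):
At the end, for the whole second after the job is handed in: Each tool, scraper included, lies at rest in the station of its colour: origin within 4 mm of the seat in height and sideways and 18 mm along, parallel to the seat's x within 0.05 rad, heads of brush, paddle and scraper towards the seat's +x (x of pin in the frame of station_red_seat between -0.018 and 0.018 m and y of pin in the frame of station_red_seat between -0.004 and 0.004 m and z of pin in the frame of station_red_seat between -0.004 and 0.004 m and angle between the x axis of pin and the x axis of station_red_seat, either way round below 0.05 rad and linear speed of each of pin, brush, paddle, scraper below 0.02 m/s and x of brush in the frame of station_blue_seat between -0.018 and 0.018 m and y of brush in the frame of station_blue_seat between -0.004 and 0.004 m and z of brush in the frame of station_blue_seat between -0.004 and 0.004 m and angle between the x axis of brush and the x axis of station_blue_seat, either way round below 0.05 rad and x of brush_tip in the frame of station_blue_seat above 0.05 m and x of paddle in the frame of station_yellow_seat between -0.018 and 0.018 m and y of paddle in the frame of station_yellow_seat between -0.004 and 0.004 m and z of paddle in the frame of station_yellow_seat between -0.004 and 0.004 m and angle between the x axis of paddle and the x axis of station_yellow_seat, either way round below 0.05 rad and x of paddle_tip in the frame of station_yellow_seat above 0.05 m and x of scraper in the frame of station_green_seat between -0.018 and 0.018 m and y of scraper in the frame of station_green_seat between -0.004 and 0.004 m and z of scraper in the frame of station_green_seat between -0.004 and 0.004 m and angle between the x axis of scraper and the x axis of station_green_seat, either way round below 0.05 rad and x of scraper_tip in the frame of station_green_seat above 0.05 m); the robot touches nothing.
It fails at once if the baskets or the spoon is shifted more than 30 mm or tipped (distance of any of baskets, spoon from where it was at the start of the episode above 0.03 m or angle between any of baskets, spoon's own z axis and vertical above 0.5 rad).
It fails at once if the cup or the timer is shifted more than 30 mm or tipped (distance of any of cup, timer from where it was at the start of the episode above 0.03 m or angle between any of cup, timer's own z axis and vertical above 0.5 rad).
It fails at once if the vinegar or the dish is shifted more than 30 mm or tipped (distance of any of vinegar, dish from where it was at the start of the episode above 0.03 m or angle between any of vinegar, dish's own z axis and vertical above 0.5 rad).
It fails at once if the green scraper comes out of its clips (distance between scraper and station_green_seat above 0.025 m).
It also fails if it takes over 70 s, if anything falls off the work surface, if the arm or the gripper's body presses on something with over 40 N, if the wrist force passes 120 N, or if a joint passes its speed limit or range.

## Robot

A 6-joint arm with a two-finger parallel gripper is mounted at the origin on the work surface. World frame = base frame: x ahead of the robot, y to its left, z up, the work surface at z = 0. Lengths are in m, angles in degrees, forces in N, time in s.
With the tool pointing down it reaches from about 0.275 to 0.825 m from the base axis. Payload 4.9 kg.
Tool frame: the origin (TCP) lies at the very end of the fingers, on their centre line; the grasp point (between the pads) lies 19 mm behind it (arm.grasp_offset is the distance from the TCP to the grasp point, in m); z points along the fingers, y is the line along which they close (so a half turn about z gives the same grasp; the last joint's range is limited). The gripper opens to 85 mm and grips with 20 to 120 N. Pads are 22 mm wide; open, the fingers measure 114 mm over their backs; the gripper's body (76 mm by 85 mm) begins 54 mm behind the grasp point. The pads swing forward as they close: fully open they stand 13 mm farther back than shut.
Start: joints at [-75.355, 18.69, -11.035, 60.275, 0, 82.311], TCP at [0.209, -0.509, 0.231] pointing down, gripper open.
Joint ranges: [-152.03, 152.03], [-55.5, 102.48], [-74.3, 77.21], [-110.64, 120.58], [-84.22, 78.4], [-180, 180]. Speed limits (degrees/s): [147.25, 147.25, 180, 180, 180, 180].

## Interface

Orientations are given as [roll, pitch, yaw] about the fixed x, y, z axes, in that order (R = Rz(yaw) Ry(pitch) Rx(roll)).
In Python, from rig import arm, optics, job gives the robot as it stands.
- The arm moves only by the shell command python3 -m pendant 'ROWS' [FORCE]. ROWS is JSON, a list of rows, each a list of 5 numbers: the opening, from 0 (shut) to 1 (fully open), then the shift along the tool's x, y, z in units of 20 cm (1.0 is 20 cm), then the turn about the tool's z in units of 120 degrees (1.0 is 120 degrees). In form: [[claw, dx, dy, dz, roll], ...]. A call has 1 to 8 rows; each row is the pose to reach, as a shift and turn from the pose commanded when the call began, along the tool's axes at that moment; what a row does not reach only later rows make up. A row lasts 1/8 s, in which the tool goes at most 62.5 mm and 10.7 degrees, less where a joint would pass 70% of its speed; a pose out of reach is approached as far as the arm can. A call with a number of a shift or a turn outside -1 to 1 is refused whole. A call with a gripper value outside its range is refused whole. The fingers move at their own pace and stop on an object; FORCE is the grip in N (left out, the last holds). Time passes only in rows, so rows that repeat a pose let the fingers close. It gives the time, the measured TCP pose, the force, the opening and the grip force at its end, in the units of the state.
- arm.get_obs(): the state, without advancing time (a new reading comes with each control period).
- optics.snapshot(name): name is "scene" or "top"; returns (picture, depth): 384x512x3 uint8, blue, green, red; 384x512 float32, m along the optical axis (not along the pixel's ray), 0 where there is no reading.
- optics.camera_params(name): a dict with "fx", "fy", "cx", "cy" (pixels), "k1" (the pictures are not rectified: a ray, as slopes to the right and down, at radius r is drawn at 1 + k1 r^2 times it, then the intrinsics apply), "R" (3x3) and "t" (3): a world point X has camera coordinates R X + t. Camera axes: x right, y down, z forward; pixel columns grow to the right and rows downward; lengths in m; the calibration is good to about 2 mm. A picture is of the moment at which its call begins. camera_params takes no time and is no camera call.
- job.close_job(): hands the job in; it is judged then, once.
The state is a dict: "clock": time; "joint_positions": joint angles; "dq": joint speeds; "tau": joint torques, N m; "eef_pos": TCP position; "eef_rot": TCP orientation; "force": force on the tool from outside, world axes, zero at the start; "wrist_torque": the same for the moment, N m; "grip_width": opening from 0.0 (shut) to 1.0 (fully open); "grip_force": force on a finger pad.
Only numpy, scipy, OpenCV 4.12 (cv2) and the standard library are available. Lean on these libraries where they do the work, as an engineer would, in place of code of your own. Each camera call takes 0.05 s, during which the arm holds its last target. There are 200 camera calls.

## Working session

There is one attempt and no reset: what is moved stays moved. The work goes in short steps, Python scripts to look and compute and a shell command to move; the robot and the scene stay as the last step left them, time stands still between calls to the robot, and variables do not carry over. Pictures are saved under pics/ and viewed, at most 11 in all, crops included, and the job is handed in when it is done.

```bash
mkdir -p pics
cat > h.py <<'E'
import numpy as np, cv2
from rig import arm, optics, job
def snap(name):
    im,d=optics.snapshot(name); np.savez(f'/tmp/{name}.npz',im=im,d=d); return im,d
def ray(c,u,v):
    K=np.array([[c['fx'],0,c['cx']],[0,c['fy'],c['cy']],[0,0,1.]])
    x,y=(u-c['cx'])/c['fx'],(v-c['cy'])/c['fy']
    a,b=x,y
    for _ in range(20):
        s=1+c['k1']*(a*a+b*b); a,b=x/s,y/s
    return np.array([a,b,1.])
def at_z(name,u,v,z):
    c=optics.camera_params(name);R=np.array(c['R']);t=np.array(c['t'])
    o=-R.T@t; d=R.T@ray(c,u,v); return o+d*(z-o[2])/d[2]
def at_d(name,u,v,d):
    c=optics.camera_params(name);R=np.array(c['R']);t=np.array(c['t'])
    return R.T@(ray(c,u,v)*d-t)
def proj(name,X):
    c=optics.camera_params(name);p=np.array(c['R'])@np.array(X)+np.array(c['t'])
    a,b=p[0]/p[2],p[1]/p[2];s=1+c['k1']*(a*a+b*b)
    return np.array([a*s*c['fx']+c['cx'],b*s*c['fy']+c['cy']])
E
python3 - <<'E'
from h import *
for n in('top','scene'):
    im,d=snap(n); cv2.imwrite(f'pics/{n}0.png',cv2.resize(im,(800,600),interpolation=cv2.INTER_CUBIC))
    c=optics.camera_params(n);print(n,c)
print(arm.get_obs())
E
```

```text
top {'fx': 499.0306592674628, 'fy': 499.0306592674628, 'cx': 258.85685437506464, 'cy': 189.79954217882943, 'k1': -0.17864926577025964, 'R': array([[ 0.02271981, -0.99973988,  0.00199738],
       [-0.98935129, -0.02277093, -0.14375502],
       [ 0.14376311,  0.00128998, -0.98961129]]), 't': array([-0.05269297,  0.6293814 ,  1.24448172])}
scene {'fx': 456.066122869961, 'fy': 456.066122869961, 'cx': 250.71321071957047, 'cy': 192.85230084805715, 'k1': -0.06148171613917689, 'R': array([[-0.80661795,  0.59084908, -0.01627412],
       [ 0.33532221,  0.43475595, -0.83579081],
       [-0.48675096, -0.67962095, -0.54880677]]), 't': array([ 0.52314131, -0.11231835,  1.43603854])}
{'clock': 0.1, 'joint_positions': array([-7.53551744e+01,  1.87295109e+01, -1.10841018e+01,  6.02758322e+01,
        1.35825046e-03,  8.23122702e+01]), 'dq': array([ 0.06528876, -0.12782182,  0.18129648,  0.09818019,  0.09194286,
       -0.05058447]), 'tau': array([ 1.83525219e-03, -4.44239008e+01,  2.63038194e+01,  7.83338619e-03,
       -9.39604251e-05, -5.97427899e-06]), 'eef_pos': array([ 0.20888934, -0.50823685,  0.23057955]), 'eef_rot': array([-1.79911541e+02, -1.33114399e-02,  2.23325441e+01]), 'force': array([ 0.58162176, -0.30542435,  0.22264789]), 'wrist_torque': array([-0.00898851,  0.03934774, -0.05621844]), 'grip_force': 0.0, 'grip_width': 1.002133802815318}
```

View pics/top0.png

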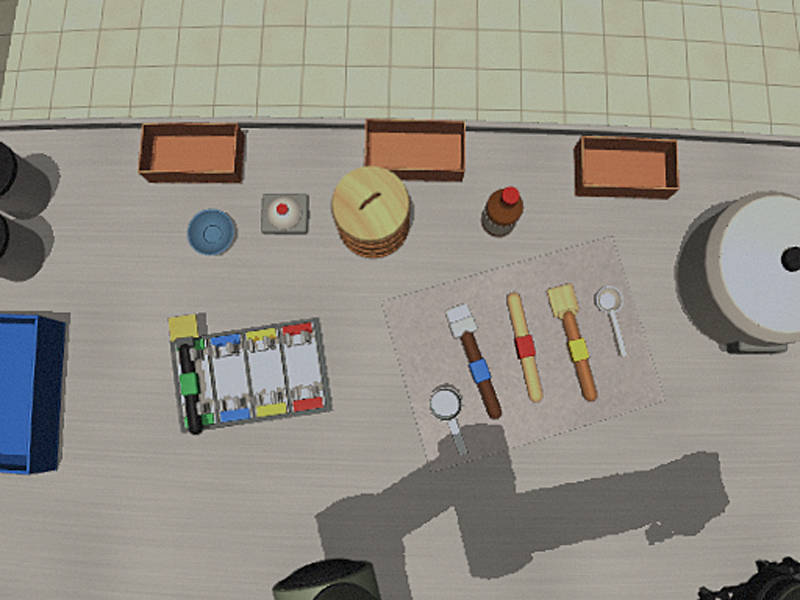

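View pics/scene0.png

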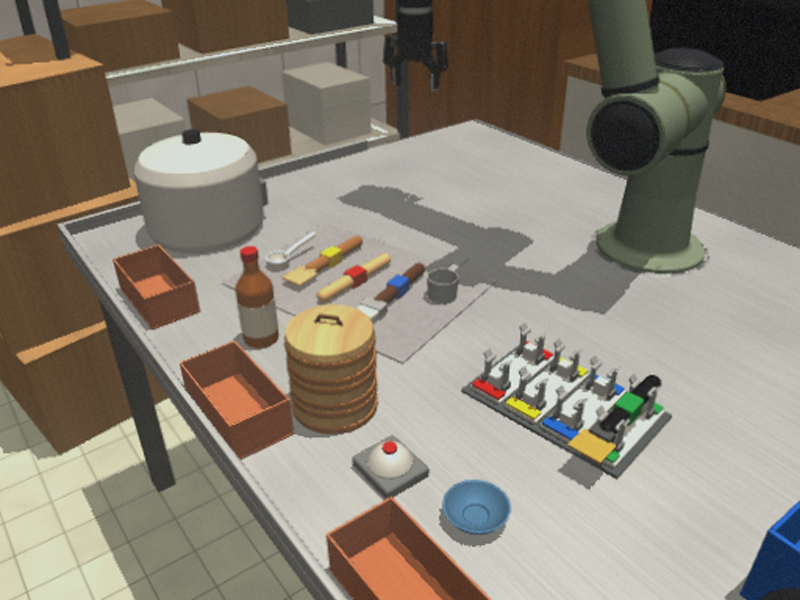

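The top view shows the rack at lower left (pixels 175–330, 320–430), with stations from left to right green, blue, yellow, red. The tools are on the mat at sleeves (480,370) blue, (525,346) red and (577,350) yellow, with all heads already pointing away from the robot.

Run:
```python
from h import *
z=np.load('/tmp/top.npz');im=z['im'];d=z['d']
for n,(x0,y0,x1,y1) in dict(rack=(105,195,215,280),tools=(280,175,405,275)).items():
    cv2.imwrite(f'pics/{n}c.png',cv2.resize(im[y0:y1,x0:x1],None,fx=6,fy=6,interpolation=cv2.INTER_CUBIC))
hsv=cv2.cvtColor(im,cv2.COLOR_BGR2HSV)
m={'red':((hsv[...,0]<5)|(hsv[...,0]>174)),'yellow':abs(hsv[...,0].astype(int)-28)<4,'blue':abs(hsv[...,0].astype(int)-108)<10,'green':abs(hsv[...,0].astype(int)-68)<15}
for k,b in m.items():
    b=(b&(hsv[...,1]>150)&(hsv[...,2]>70)).astype(np.uint8)
    b[:195]=0;b[280:]=0;b[:,:105]=0;b[:,400:]=0
    n,l,s,c=cv2.connectedComponentsWithStats(b)
    for i in range(1,n):
        if s[i,4]>15:
            u,v=c[i];dd=np.median(d[l==i]);p=at_d('top',u,v,dd)
            zz=.032 if u>260 else .010
            r=cv2.minAreaRect(np.argwhere(l==i)[:,::-1].astype(np.float32))
            print(k,s[i].tolist(),c[i].round(1),'depthpt',p.round(4),'z-plane',zz,at_z('top',u,v,zz).round(4),np.round(r[1],1),round(r[2],1))
```

```text
red [181, 207, 19, 8, 93] [189.7 210. ] depthpt [0.5763 0.1425 0.0188] z-plane 0.01 [0.5772 0.1437 0.01  ] [ 6.1 17.8] 81.3
red [330, 214, 13, 15, 133] [336.  221.4] depthpt [ 0.5541 -0.2408  0.0316] z-plane 0.032 [ 0.554  -0.2408  0.032 ] [13.3  9.9] 76.0
red [188, 254, 18, 9, 120] [196.5 258.2] depthpt [0.4508 0.1199 0.0188] z-plane 0.01 [0.4509 0.1209 0.01  ] [ 6.7 18. ] 81.3
blue [135, 214, 19, 8, 94] [143.9 217.2] depthpt [0.5542 0.2639 0.0187] z-plane 0.01 [0.5549 0.2659 0.01  ] [ 5.7 17.7] 81.9
blue [300, 230, 14, 15, 137] [306.6 236.7] depthpt [ 0.5127 -0.1647  0.0312] z-plane 0.032 [ 0.5127 -0.1646  0.032 ] [13.2 10.3] 69.4
blue [141, 261, 19, 9, 104] [150.  265.2] depthpt [0.4287 0.2417 0.0182] z-plane 0.01 [0.4286 0.2435 0.01  ] [ 6.2 17.6] 81.3
```

View pics/rackc.png

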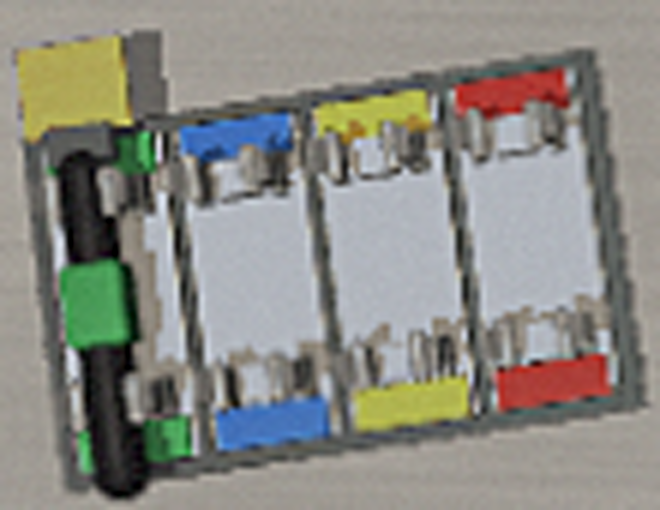

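View pics/toolsc.png

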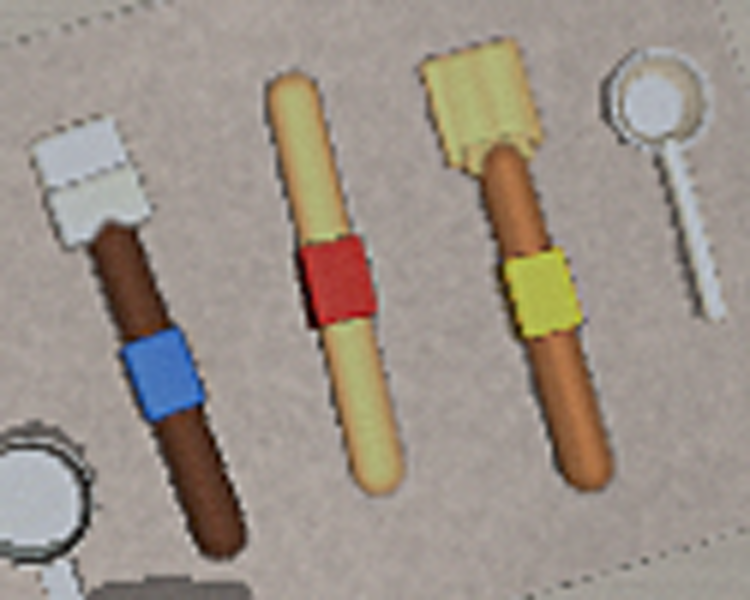

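The rack crop shows clear red and blue tags, and their lines agree on a yaw of about 10.2°. The tools crop gives these crop pixels:

| Tool | Sleeve | Tail | Head or far end |
|---|---|---|---|
| Brush | (163,373) | (222,550) | (74,133) |
| Pin | (338,281) | (380,485) | (292,80) |
| Paddle | (543,292) | (590,480) | (470,53) |

```bash
cat > plan.py <<'E'
from h import *
def rel(tgt,yaw,cur=None,cy=None):
    "tool-axis units from current pose to target"
    if cur is None:
        o=arm.get_obs();cur=o['eef_pos'];cy=o['eef_rot'][2]
    a=np.radians(cy);d=np.array(tgt)-cur
    return np.round([(d[0]*np.cos(a)+d[1]*np.sin(a))/.2,(d[0]*np.sin(a)-d[1]*np.cos(a))/.2,-d[2]/.2,-(yaw-cy)/120],3)
E
python3 - <<'E'
from plan import *
T=dict(brush=((163,373),(222,550),(74,133)),pin=((338,281),(380,485),(292,80)),paddle=((543,292),(590,480),(470,53)))
for k,(s,t,h) in T.items():
    f=lambda p,z: at_z('top',280+p[0]/6-.4,175+p[1]/6-.4,z)
    S,t,h=f(s,.032),f(t,.018),f(h,.018)
    a=np.degrees(np.arctan2(*(h-t)[1::-1]));print(k,S.round(4),t.round(4),h.round(4),'len',np.linalg.norm(h-t).round(4),'yaw',a.round(1),rel([*S[:2],.12],a))
E
```

```text
brush [ 0.5125 -0.1649  0.032 ] [ 0.437 -0.193  0.018] [ 0.6179 -0.1259  0.018 ] len 0.1929 yaw 20.3 [ 2.057 -1.011  0.553  0.017]
pin [ 0.5538 -0.2407  0.032 ] [ 0.4662 -0.2619  0.018 ] [ 0.6437 -0.2222  0.018 ] len 0.1818 yaw 12.6 [ 2.104 -0.582  0.553  0.081]
paddle [ 0.5507 -0.331   0.032 ] [ 0.4696 -0.355   0.018 ] [ 0.6576 -0.3019  0.018 ] len 0.1954 yaw 15.8 [ 1.918 -0.17   0.553  0.055]
```

```bash
python3 -m pendant '[[0.65,0.25,-0.07,0,0.04],[0.65,0.5,-0.15,0,0.081],[0.65,0.75,-0.22,0,0.081],[0.65,1,-0.29,0,0.081],[0.65,1,-0.29,0,0.081],[0.65,1,-0.29,0,0.081]]' 60
python3 - <<'E'
from plan import *
print(rel([.5538,-.2407,.1],12.6))
E
```

```text
clock: 0.85
eef_pos: [0.3718, -0.379, 0.231]
eef_rot: [-180.0, 0.0, 12.6]
force: [0.2, 0.3, -0.6]
grip_width: 0.65
grip_force: 0.0
[ 1.039 -0.475  0.655  0.   ]
```

```bash
python3 -m pendant '[[0.65,0.25,-0.12,0.1,0],[0.65,0.5,-0.24,0.2,0],[0.65,0.75,-0.36,0.3,0],[0.65,1,-0.475,0.4,0],[0.65,1,-0.475,0.655,0],[0.65,1,-0.475,0.655,0],[0.65,1,-0.475,0.655,0]]'
python3 - <<'E'
from plan import *
print(rel([.5538,-.2407,.008],12.6))
for n in('top','scene'): snap(n)
a=np.load('/tmp/top.npz')['im'][150:290,250:420];b=np.load('/tmp/scene.npz')['im'][110:250,140:310]
f=lambda i:cv2.resize(i,(400,330),interpolation=cv2.INTER_CUBIC)
cv2.imwrite('pics/app.png',np.hstack([f(a),f(b)]))
E
```

```text
clock: 1.72
eef_pos: [0.5461, -0.2443, 0.1014]
eef_rot: [180.0, -0.0, 12.5]
force: [-0.3, -0.1, 1.1]
grip_width: 0.646
grip_force: 0.0
[ 0.042 -0.009  0.467 -0.001]
```

View pics/app.png

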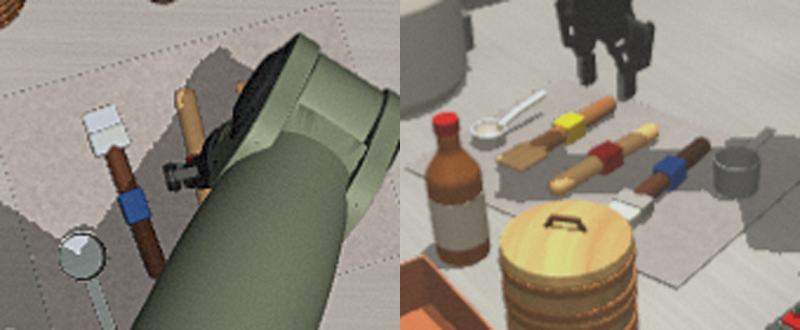

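The left half shows the arm over the pin sleeve, which is hidden at about (200,190). The right half shows the fingers above and either side of the red sleeve at (605,157), so I'll descend and grip.

```bash
python3 -m pendant '[[0.65,0.04,-0.01,0.2,0],[0.65,0.04,-0.01,0.35,0],[0.65,0.04,-0.01,0.465,0],[0.65,0.04,-0.01,0.465,0],[0.2,0.04,-0.01,0.465,0],[0.1,0.04,-0.01,0.465,0],[0.1,0.04,-0.01,0.465,0],[0.1,0.04,-0.01,0.465,0]]' 80;python3 -m pendant '[[0.1,0,0,0,0],[0.1,0,0,-0.3,0],[0.1,0,0,-0.6,0],[0.1,0,0,-0.9,0],[0.1,0,0,-0.9,0]]'
python3 - <<'E'
from plan import *
print(rel([.5136,.1312,.15],10.2))
E
```

```text
clock: 2.82
eef_pos: [0.5553, -0.2403, 0.0097]
eef_rot: [179.8, -0.1, 12.6]
force: [-0.7, -0.6, 7.2]
grip_width: 0.309
grip_force: 79.9
clock: 3.45
eef_pos: [0.5572, -0.241, 0.1941]
eef_rot: [179.5, -0.5, 12.6]
force: [-0.4, -0.1, -1.9]
grip_width: 0.307
grip_force: 79.3
[ 0.194 -1.863  0.221  0.02 ]
```

```bash
python3 -m pendant '[[0.1,0,-0.25,0,0],[0.1,0,-0.5,0,0],[0.1,0,-0.75,0,0],[0.1,0,-1,0,0]]';python3 -m pendant '[[0.1,0.1,-0.25,0,0],[0.1,0.15,-0.5,0,0.01],[0.1,0.194,-0.7,0,0.02],[0.1,0.194,-0.863,0,0.02],[0.1,0.194,-0.863,0,0.02],[0.1,0.194,-0.863,0,0.02],[0.1,0.194,-0.863,0.2,0.02],[0.1,0.194,-0.863,0.2,0.02]]'
python3 - <<'E'
from plan import *
print(rel([.5136,.1312,.085],10.2))
for n in('top','scene'): snap(n)
a=np.load('/tmp/top.npz')['im'][180:290,90:250];b=np.load('/tmp/scene.npz')['im'][170:320,280:440]
f=lambda i:cv2.resize(i,(400,375),interpolation=cv2.INTER_CUBIC)
cv2.imwrite('pics/place1.png',np.hstack([f(a),f(b)]))
E
```

```text
clock: 3.95
eef_pos: [0.5089, -0.0423, 0.1867]
eef_rot: [-180.0, 0.0, 12.6]
force: [1.3, 0.5, -0.6]
grip_width: 0.309
grip_force: 79.3
clock: 4.95
eef_pos: [0.5079, 0.1316, 0.1449]
eef_rot: [-180.0, 0.3, 10.1]
force: [0.0, -0.0, -0.3]
grip_width: 0.307
grip_force: 79.4
[ 0.028  0.007  0.3   -0.001]
```

View pics/place1.png

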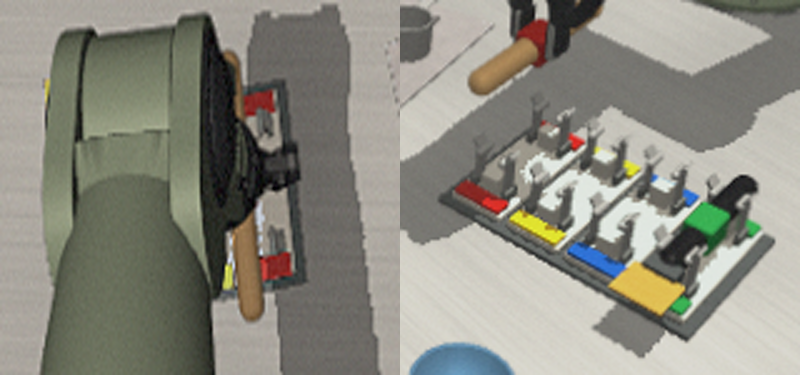

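The pin hangs level along the red station. Its near end is at about (250,300) on the left, between the red tags. I'll check where the pin lies numerically.

Run:
```python
from plan import *
Z=np.load('/tmp/top.npz')
im=Z['im'];hsv=cv2.cvtColor(im,cv2.COLOR_BGR2HSV);d=Z['d']
b=(abs(hsv[...,0].astype(int)-18)<9)&(hsv[...,1]>90)&(hsv[...,2]>60);b[:190]=0;b[285:]=0;b[:,:172]=0;b[:,215:]=0
a=np.radians(10.2)
for v in list(range(192,215,4))+list(range(242,276,4)):
    u=np.where(b[v])[0]
    if len(u)>2:
        D=np.median(d[v,u]);out=[]
        for x in(u[0]-.5,u[-1]+.5):
            p=at_d('top',x,v,D)-[.5136,.1312,0]
            out.append(np.round([p[0]*np.cos(a)+p[1]*np.sin(a),-p[0]*np.sin(a)+p[1]*np.cos(a),p[2]],4))
        print(v,len(u),*out)
```

```text
196 5 [0.0827 0.0044 0.1633] [ 0.0809 -0.0073  0.1634]
208 3 [ 0.0529 -0.0034  0.1626] [ 0.0518 -0.0104  0.1627]
212 4 [ 0.0434 -0.0022  0.1637] [ 0.042  -0.0116  0.1637]
246 7 [-0.0357  0.006   0.1659] [-0.0381 -0.0101  0.1659]
250 9 [-0.0441  0.0123  0.1635] [-0.0472 -0.0085  0.1636]
254 9 [-0.0535  0.0115  0.162 ] [-0.0566 -0.0093  0.1621]
258 10 [-0.0627  0.0125  0.1637] [-0.0662 -0.0105  0.1638]
262 10 [-0.0722  0.0116  0.1635] [-0.0757 -0.0115  0.1636]
266 10 [-0.0814  0.0128  0.1642] [-0.0848 -0.0102  0.1642]
270 9 [-0.0908  0.0119  0.1637] [-0.0939 -0.0089  0.1638]
```

```bash
python3 -m pendant '[[0.1,0.028,0.004,0.15,0],[0.1,0.028,0.004,0.3,0],[0.1,0.028,0.004,0.38,0],[0.1,0.028,0.004,0.38,0],[0.1,0.028,0.004,0.38,0]]' 110;python3 -m pendant '[[0.1,0,0,0.05,0],[0.1,0,0,0.08,0],[0.1,0,0,0.11,0],[0.1,0,0,0.14,0],[0.1,0,0,0.155,0],[0.1,0,0,0.155,0],[0.1,0,0,0.155,0]]'
```

```text
clock: 5.68
eef_pos: [0.5169, 0.1333, 0.0725]
eef_rot: [180.0, -0.1, 10.2]
force: [0.5, 0.3, -1.4]
grip_width: 0.301
grip_force: 111.4
clock: 6.55
eef_pos: [0.5168, 0.1323, 0.0399]
eef_rot: [179.9, -0.1, 10.2]
force: [3.8, -4.9, -4.1]
grip_width: 0.3
grip_force: 111.6
```

```bash
python3 -m pendant '[[0.1,0,0,0.01,0],[0.1,0,0,0.02,0],[0.1,0,0,0.03,0],[0.1,0,0,0.03,0],[0.1,0,0,0.03,0]]'
```

```text
clock: 7.18
eef_pos: [0.5161, 0.1321, 0.0375]
eef_rot: [179.8, -0.1, 10.2]
force: [-9.3, -7.1, 32.7]
grip_width: 0.303
grip_force: 116.5
```

```bash
python3 -m pendant '[[0.5,0,0,-0.02,0],[0.5,0,0,-0.02,0],[0.5,0,0,-0.02,0],[0.5,0,0,-0.3,0],[0.5,0,0,-0.6,0],[0.5,0,0,-0.8,0],[0.5,0,0,-0.8,0]]' 60
python3 - <<'E'
from plan import *
im,d=snap('top');s,_=snap('scene')
print(rel([.5125,-.1649,.1],20.3))
f=lambda i:cv2.resize(i,(400,375),interpolation=cv2.INTER_CUBIC)
cv2.imwrite('pics/place2.png',np.hstack([f(im[180:290,90:250]),f(s[170:320,280:440])]))
E
```

```text
clock: 8.05
eef_pos: [0.5181, 0.1338, 0.1972]
eef_rot: [180.0, -0.3, 10.2]
force: [-0.1, -0.6, 0.1]
grip_width: 0.507
grip_force: 0.0
[-0.28   1.465  0.468 -0.084]
```

View pics/place2.png

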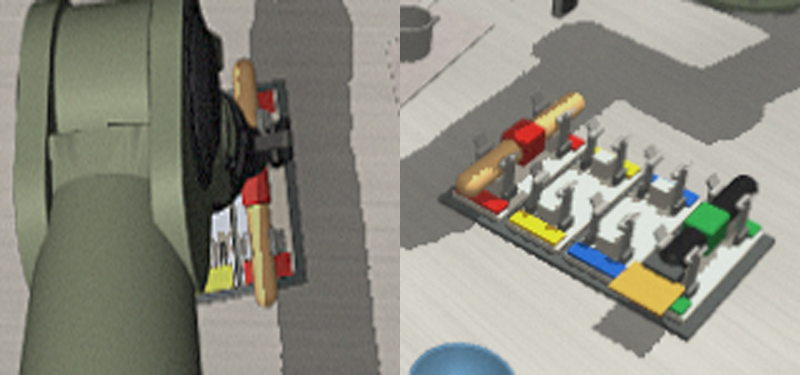

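The pin is snapped home in the red station, with its sleeve at (525,140) between the clips. Next is the brush.

```bash
python3 -m pendant '[[0.55,0,0.25,0,0],[0.55,-0.1,0.5,0,0],[0.55,-0.2,0.75,0,0],[0.55,-0.28,1,0,0],[0.55,-0.28,1,0,0]]';python3 -m pendant '[[0.55,0,0.23,0,-0.04],[0.55,0,0.465,0,-0.084],[0.55,0,0.465,0,-0.084],[0.55,0,0.465,0.3,-0.084],[0.55,0,0.465,0.46,-0.084],[0.55,0,0.465,0.46,-0.084],[0.55,0,0.465,0.46,-0.084]]'
python3 - <<'E'
from plan import *
print(rel([.5125,-.1649,.008],20.3))
E
```

```text
clock: 8.78
eef_pos: [0.4947, -0.0762, 0.1921]
eef_rot: [-179.9, 0.2, 9.9]
force: [-0.5, 0.1, -0.8]
grip_width: 0.547
grip_force: 0.0
clock: 9.65
eef_pos: [0.5132, -0.1642, 0.1029]
eef_rot: [-180.0, -0.0, 20.4]
force: [0.0, 0.3, -0.0]
grip_width: 0.554
grip_force: 0.0
[-0.005  0.002  0.474  0.   ]
```

```bash
python3 -m pendant '[[0.55,0,0,0.2,0],[0.55,0,0,0.35,0],[0.55,0,0,0.465,0],[0.55,0,0,0.465,0],[0.2,0,0,0.465,0],[0.1,0,0,0.465,0],[0.1,0,0,0.465,0],[0.1,0,0,0.465,0]]' 80;python3 -m pendant '[[0.1,0,0,0,0],[0.1,0,0,-0.3,0],[0.1,0,0,-0.6,0],[0.1,0,0,-0.9,0],[0.1,0,0,-0.9,0],[0.1,0,0,-0.9,0]]'
python3 - <<'E'
from plan import *
print(rel([.4920,.2528,.15],10.2))
E
```

```text
clock: 10.65
eef_pos: [0.5144, -0.1656, 0.0114]
eef_rot: [179.9, -0.2, 20.3]
force: [-1.5, 1.1, 6.6]
grip_width: 0.307
grip_force: 79.3
clock: 11.4
eef_pos: [0.5126, -0.1649, 0.1896]
eef_rot: [180.0, -0.0, 20.3]
force: [-0.2, 0.1, -2.8]
grip_width: 0.31
grip_force: 79.4
[ 0.628 -1.995  0.198  0.084]
```

```bash
python3 -m pendant '[[0.1,0.07,-0.25,0,0],[0.1,0.15,-0.5,0,0],[0.1,0.22,-0.75,0,0],[0.1,0.3,-1,0,0]]';python3 -m pendant '[[0.1,0.1,-0.25,0,0],[0.1,0.2,-0.5,0,0.02],[0.1,0.3,-0.75,0,0.05],[0.1,0.328,-0.99,0,0.084],[0.1,0.328,-0.99,0,0.084],[0.1,0.328,-0.99,0,0.084],[0.1,0.328,-0.99,0.2,0.084],[0.1,0.328,-0.99,0.2,0.084]]'
python3 - <<'E'
from plan import *
print(rel([.492,.2528,.07],10.2))
E
```

```text
clock: 11.9
eef_pos: [0.4978, 0.0449, 0.1873]
eef_rot: [-179.9, 0.2, 20.3]
force: [0.9, -0.2, -0.8]
grip_width: 0.315
grip_force: 79.4
clock: 12.9
eef_pos: [0.5003, 0.2086, 0.1469]
eef_rot: [-178.1, 0.4, 13.8]
force: [-0.7, -0.5, -1.2]
grip_width: 0.311
grip_force: 79.5
[ 0.012 -0.224  0.385  0.03 ]
```

```bash
python3 -m pendant '[[0.1,0,0,0,0],[0.1,0,0,0,0],[0.1,0,0,0,0]]'
python3 - <<'E'
from plan import *
o=arm.get_obs();print(o['joint_positions'].round(1),rel([.492,.2528,.07],10.2))
E
```

```text
clock: 13.28
eef_pos: [0.5034, 0.2106, 0.1504]
eef_rot: [-178.0, -0.0, 13.9]
force: [-1.1, 0.3, -1.2]
grip_width: 0.309
grip_force: 79.5
[ 13.9  22.  -18.9  49.1   2.  179.9] [-0.005 -0.218  0.402  0.031]
```

Joint 6 has hit its +180° limit. I'll lift and unwind it by a full turn the other way.

```bash
python3 -m pendant '[[0.1,0,0,-0.2,0],[0.1,0,0,-0.35,-0.07],[0.1,0,0,-0.35,-0.15],[0.1,0,0,-0.35,-0.24],[0.1,0,0,-0.35,-0.33],[0.1,0,0,-0.35,-0.42],[0.1,0,0,-0.35,-0.42],[0.1,0,0,-0.35,-0.42]]'
python3 - <<'E'
from plan import *
o=arm.get_obs();print(o['joint_positions'].round(1))
E
```

```text
clock: 14.28
eef_pos: [0.5034, 0.2083, 0.2195]
eef_rot: [-178.7, -1.5, 64.2]
force: [-0.8, 0.1, -1.7]
grip_width: 0.304
grip_force: 79.5
[ 13.6  18.5 -13.1  58.4   2.  129.4]
```

```bash
cat > plan.py <<'E'
from h import *
from scipy.spatial.transform import Rotation as Ro
def rel(tgt,yaw):
    o=arm.get_obs();R=Ro.from_euler('xyz',o['eef_rot'],degrees=True).as_matrix()
    return np.round([*(R.T@(np.array(tgt)-o['eef_pos'])/.2),-(yaw-o['eef_rot'][2])/120],3),o['joint_positions'].round(1)
E
R='[[0.1,0,0,0,-0.08],[0.1,0,0,0,-0.17],[0.1,0,0,0,-0.26],[0.1,0,0,0,-0.35],[0.1,0,0,0,-0.44],[0.1,0,0,0,-0.53],[0.1,0,0,0,-0.62],[0.1,0,0,0,-0.7]]'
python3 -m pendant '[[0.1,0,0,0,-0.08],[0.1,0,0,0,-0.17],[0.1,0,0,0,-0.26],[0.1,0,0,0,-0.35],[0.1,0,0,0,-0.44],[0.1,0,0,0,-0.53],[0.1,0,0,0,-0.62],[0.1,0,0,0,-0.7]]' >/dev/null;python3 -m pendant '[[0.1,0,0,0,-0.08],[0.1,0,0,0,-0.17],[0.1,0,0,0,-0.26],[0.1,0,0,0,-0.35],[0.1,0,0,0,-0.44],[0.1,0,0,0,-0.53],[0.1,0,0,0,-0.62],[0.1,0,0,0,-0.7]]' > /dev/null; python3 -m pendant '[[0.1,0,0,0,-0.08],[0.1,0,0,0,-0.17],[0.1,0,0,0,-0.26],[0.1,0,0,0,-0.35],[0.1,0,0,0,-0.44],[0.1,0,0,0,-0.53],[0.1,0,0,0,-0.62],[0.1,0,0,0,-0.7]]'; python3 -m pendant '[[0.1,0,0,0,-0.08],[0.1,0,0,0,-0.17],[0.1,0,0,0,-0.26],[0.1,0,0,0,-0.35],[0.1,0,0,0,-0.44],[0.1,0,0,0,-0.44]]'; python3 -c "
from plan import *
print(rel([.492,.2528,.15],10.2))"
```

```text
clock: 17.27
eef_pos: [0.5034, 0.2082, 0.2194]
eef_rot: [-179.0, 1.7, -43.5]
force: [0.5, 0.5, -1.8]
grip_width: 0.305
grip_force: 79.5
clock: 18.02
eef_pos: [0.5034, 0.2083, 0.2193]
eef_rot: [-178.1, 0.2, 8.9]
force: [-0.3, 0.1, -0.9]
grip_width: 0.308
grip_force: 79.5
(array([-0.02 , -0.217,  0.354, -0.011]), array([  13.6,   18.5,  -13.1,   58.4,    2. , -175.3]))
```

```bash
python3 -m pendant '[[0.1,-0.02,-0.1,0,-0.011],[0.1,-0.02,-0.217,0,-0.011],[0.1,-0.02,-0.217,0.2,-0.011],[0.1,-0.02,-0.217,0.354,-0.011],[0.1,-0.02,-0.217,0.354,-0.011],[0.1,-0.02,-0.217,0.354,-0.011]]'
python3 - <<'E'
from plan import *
print(rel([.492,.2528,.073],10.2))
for n in('top','scene'): snap(n)
Z=np.load('/tmp/top.npz');a=np.radians(10.2)
s=np.load('/tmp/scene.npz')['im']
f=lambda i:cv2.resize(i,(400,375),interpolation=cv2.INTER_CUBIC)
cv2.imwrite('pics/place3.png',np.hstack([f(Z['im'][180:290,60:220]),f(s[170:320,280:440])]))
E
```

```text
clock: 18.77
eef_pos: [0.4926, 0.2529, 0.1511]
eef_rot: [-178.0, 0.1, 10.3]
force: [0.5, 0.3, -0.5]
grip_width: 0.307
grip_force: 79.6
(array([-0.002,  0.013,  0.39 ,  0.001]), array([  18.5,   22.6,  -17.8,   49.5,    2. , -171.9]))
```

View pics/place3.png

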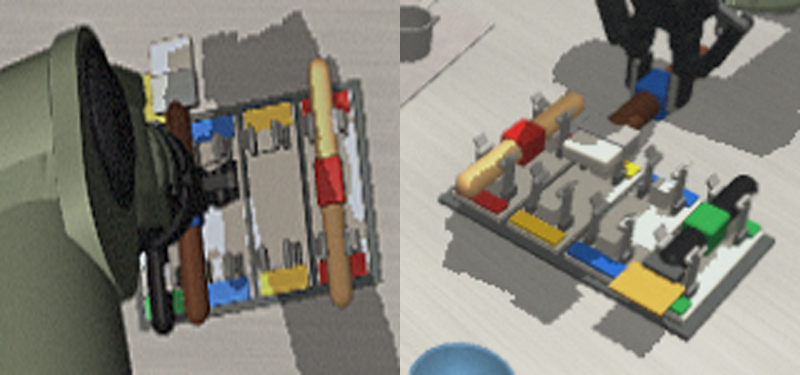

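The brush hangs head-away over the blue station, with its near end at about (197,300) on the left; parallax shifts it. I'll check its axis numerically before pressing.

```bash
python3 - <<'E'
from plan import *
a=np.radians(10.2)
for x,y in((174,110),(194,250),(196,300),(197,320),(172,40),(193,40),(150,44),(196,105),(151,112)):
    p=at_z('top',60+x*.4-.3,180+y*.2933-.35,.157)-[.492,.2528,0]
    print(x,y,np.round([p[0]*np.cos(a)+p[1]*np.sin(a),-p[0]*np.sin(a)+p[1]*np.cos(a)],4))
E
python3 -m pendant '[[0.1,0,0.005,0.2,0],[0.1,0,0.013,0.39,0],[0.1,0,0.013,0.39,0],[0.1,0,0.013,0.39,0]]' 110;python3 -c "
from plan import *
print(rel([.492,.2528,.036],10.2))"
```

```text
174 110 [0.0638 0.0037]
194 250 [-0.0353 -0.0032]
196 300 [-0.0695 -0.0005]
197 320 [-0.0832  0.0004]
172 40 [ 0.113  -0.0003]
193 40 [ 0.1098 -0.0205]
150 44 [0.1135 0.0214]
196 105 [ 0.0641 -0.0179]
151 112 [0.0658 0.026 ]
clock: 19.38
eef_pos: [0.493, 0.2532, 0.0737]
eef_rot: [-178.0, 0.0, 10.4]
force: [0.6, 0.6, -0.8]
grip_width: 0.303
grip_force: 111.8
(array([-0.005,  0.007,  0.189,  0.002]), array([  18.5,   27.7,  -22.8,   39.3,    2. , -171.9]))
```

```bash
python3 -m pendant '[[0.1,0,0,0.05,0],[0.1,0,0,0.08,0],[0.1,0,0,0.11,0],[0.1,0,0.005,0.14,0],[0.1,0,0.006,0.16,0],[0.1,0,0.006,0.175,0],[0.1,0,0.006,0.175,0],[0.1,0,0.006,0.175,0]]'
```

```text
clock: 20.38
eef_pos: [0.4921, 0.253, 0.0393]
eef_rot: [-178.0, 0.1, 10.4]
force: [-5.1, -3.1, 20.4]
grip_width: 0.3
grip_force: 115.1
```

```bash
python3 -m pendant '[[0.1,0,0,0.01,0],[0.1,0,0,0.015,0],[0.1,0,0,0.015,0],[0.5,0,0,-0.01,0],[0.5,0,0,-0.01,0],[0.5,0,0,-0.01,0],[0.5,0,0,-0.01,0]]' 60;python3 -m pendant '[[0.5,0,0,-0.3,0],[0.5,0,0,-0.6,0],[0.5,0,0,-0.9,0],[0.5,0,0,-0.9,0]]';python3 -m pendant '[[0.5,0,0.25,0,0],[0.5,0,0.5,0,0],[0.5,0,0.75,0,0],[0.5,0,1,0,0],[0.5,0,1,0,0.08],[0.5,0,1,0,0.17],[0.5,0,1,0,0.26],[0.5,0,1,0,0.26]]'
python3 - <<'E'
from plan import *
print(rel([.5507,-.331,.2],-164.2))
im,d=snap('top');s,_=snap('scene')
f=lambda i:cv2.resize(i,(400,375),interpolation=cv2.INTER_CUBIC)
cv2.imwrite('pics/place4.png',np.hstack([f(im[180:290,90:250]),f(s[170:320,280:440])]))
E
```

```text
clock: 21.25
eef_pos: [0.4911, 0.2525, 0.0382]
eef_rot: [-178.1, 0.3, 10.4]
force: [-0.6, 0.8, 0.6]
grip_width: 0.502
grip_force: 0.0
clock: 21.75
eef_pos: [0.4964, 0.2477, 0.2237]
eef_rot: [-178.0, -0.4, 10.4]
force: [0.0, 0.9, -1.1]
grip_width: 0.503
grip_force: 0.0
clock: 22.75
eef_pos: [0.5294, 0.0503, 0.2116]
eef_rot: [-178.4, 1.2, -20.6]
force: [-0.8, 0.6, 0.8]
grip_width: 0.498
grip_force: 0.0
(array([ 0.772,  1.748, -0.007,  1.196]), array([  -3.6,   18. ,  -15.1,   57.6,    1.9, -163. ]))
```

View pics/place4.png

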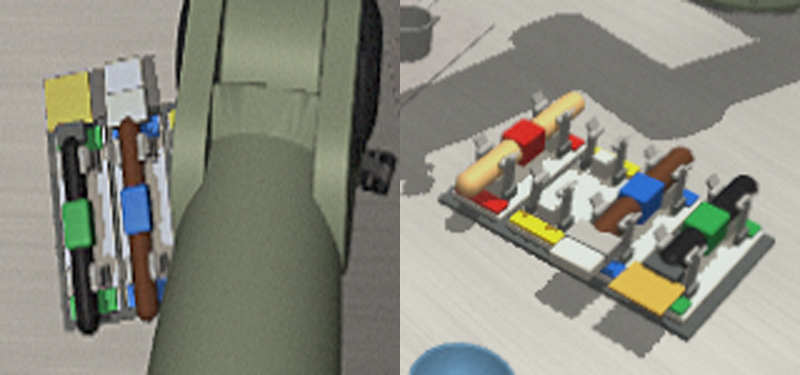

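The brush is clipped head-away in blue at (640,195) and the scraper is undisturbed at (708,225). Next is the paddle, with the gripper turned half round to stay within joint 6's range.

```bash
python3 -m pendant '[[0.5,0.1,0.2,0,0.08],[0.5,0.2,0.4,0,0.16],[0.5,0.3,0.6,0,0.24],[0.5,0.4,0.8,0,0.32],[0.5,0.4,0.9,0,0.4],[0.5,0.4,0.9,0,0.48],[0.5,0.4,0.9,0,0.56],[0.5,0.4,0.9,0,0.62]]'
python3 -m pendant '[[0.5,0,0,0,0.08],[0.5,0,0,0,0.16],[0.5,0,0,0,0.24],[0.5,0,0,0,0.32],[0.5,0,0,0,0.4],[0.5,0,0,0,0.48],[0.5,0,0,0,0.56],[0.5,0,0,0,0.56]]'
python3 -c "
from plan import *
print(rel([.5507,-.331,.1],-164.2))"
```

```text
clock: 23.85
eef_pos: [0.5406, -0.1457, 0.2053]
eef_rot: [179.3, 1.8, -95.2]
force: [0.8, 0.6, 1.0]
grip_width: 0.504
grip_force: 0.0
clock: 24.85
eef_pos: [0.5406, -0.1457, 0.2053]
eef_rot: [178.0, 0.1, -162.1]
force: [-0.1, -0.8, -0.1]
grip_width: 0.5
grip_force: 0.0
(array([ 0.237, -0.915,  0.495,  0.018]), array([-23.5,  21.6, -10.7,  58.9,   1.5, -41.4]))
```

```bash
python3 -m pendant '[[0.5,0.05,-0.25,0,0.018],[0.5,0.1,-0.5,0,0.018],[0.5,0.2,-0.75,0,0.018],[0.5,0.237,-0.915,0,0.018],[0.5,0.237,-0.915,0.25,0.018],[0.5,0.237,-0.915,0.495,0.018],[0.5,0.237,-0.915,0.495,0.018],[0.5,0.237,-0.915,0.495,0.018]]'
python3 -c "
from plan import *
print(rel([.5507,-.331,.01],-164.2))"
```

```text
clock: 25.85
eef_pos: [0.5507, -0.3321, 0.1018]
eef_rot: [178.1, 0.1, -164.4]
force: [0.4, -0.4, 0.3]
grip_width: 0.499
grip_force: 0.0
(array([-0.001, -0.01 ,  0.459, -0.002]), array([-38.2,  35.3,  -4.1,  52.1,   1.2, -53.8]))
```

```bash
python3 -m pendant '[[0.5,0,-0.005,0.2,0],[0.5,0,-0.01,0.35,0],[0.5,0,-0.01,0.455,0],[0.5,0,-0.01,0.455,0],[0.2,0,-0.01,0.455,0],[0.1,0,-0.01,0.455,0],[0.1,0,-0.01,0.455,0],[0.1,0,-0.01,0.455,0]]' 80;python3 -m pendant '[[0.1,0,0,0,0],[0.1,0,0,-0.3,0],[0.1,0,0,-0.6,0],[0.1,0,0,-0.95,0],[0.1,0,0,-0.95,0],[0.1,0,0,-0.95,0]]'; python3 -c "
from plan import *
print(rel([.5028,.192,.19],-169.8))"
```

```text
clock: 26.85
eef_pos: [0.5512, -0.3321, 0.012]
eef_rot: [178.3, 0.2, -164.5]
force: [-0.2, 1.6, 6.7]
grip_width: 0.308
grip_force: 79.7
clock: 27.6
eef_pos: [0.5514, -0.3372, 0.2001]
eef_rot: [178.1, 0.1, -164.5]
force: [0.7, 0.1, -1.8]
grip_width: 0.309
grip_force: 79.1
(array([-0.472,  2.612,  0.136,  0.044]), array([-38.5,  31.2,   3.9,  64.1,   1.1, -54. ]))
```

```bash
python3 -m pendant '[[0.1,-0.04,0.25,0,0],[0.1,-0.09,0.5,0,0],[0.1,-0.13,0.75,0,0],[0.1,-0.18,1,0,0]]';python3 -m pendant '[[0.1,-0.04,0.25,0,0],[0.1,-0.09,0.5,0,0],[0.1,-0.13,0.75,0,0],[0.1,-0.18,1,0,0],[0.1,-0.18,1,0,0]]'; python3 -c "
from plan import *
print(rel([.5028,.192,.15],-169.8))"
```

```text
clock: 28.1
eef_pos: [0.5306, -0.1326, 0.2036]
eef_rot: [177.9, -0.2, -164.5]
force: [0.1, 1.4, -0.7]
grip_width: 0.308
grip_force: 79.1
clock: 28.72
eef_pos: [0.5117, 0.0706, 0.2108]
eef_rot: [177.9, -0.2, -164.2]
force: [-0.4, -0.1, -1.5]
grip_width: 0.309
grip_force: 79.2
(array([-0.124,  0.585,  0.325,  0.047]), array([ -1.5,  16.5, -17.3,  57. ,   1.9, -17.3]))
```

```bash
python3 -m pendant '[[0.1,-0.05,0.2,0,0.01],[0.1,-0.1,0.4,0,0.03],[0.1,-0.124,0.585,0,0.047],[0.1,-0.124,0.585,0.15,0.047],[0.1,-0.124,0.585,0.325,0.047],[0.1,-0.124,0.585,0.325,0.047],[0.1,-0.124,0.585,0.325,0.047]]'
python3 - <<'E'
from plan import *
print(rel([.5025,.192,.073],-169.8))
im,d=snap('top')
cv2.imwrite('pics/place5.png',cv2.resize(im[175:290,80:230],(750,575),interpolation=cv2.INTER_CUBIC))
E
```

```text
clock: 29.6
eef_pos: [0.5061, 0.1883, 0.1519]
eef_rot: [178.1, -0.2, -170.2]
force: [0.3, 0.1, -0.2]
grip_width: 0.311
grip_force: 79.3
(array([ 0.013,  0.008,  0.395, -0.003]), array([ 11.5,  21.5, -19.4,  49.3,   1.9,   1.7]))
```

View pics/place5.png

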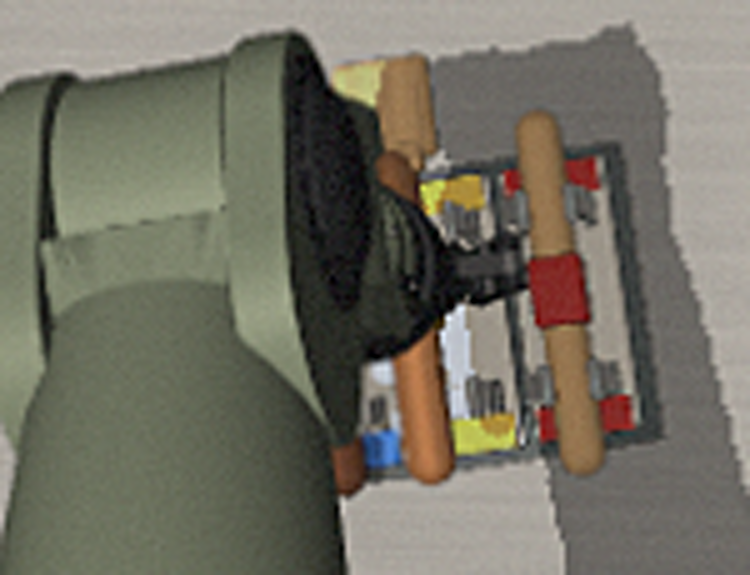

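The paddle hangs head-away over the yellow station, with its near handle centred on about (430,450) and the head's right part at (410,110). I'll check the axis and then lower it.

```bash
python3 - <<'E'
from plan import *
a=np.radians(10.2)
for x,y in((420,370),(432,470),(433,482),(397,165),(428,60)):
    p=at_z('top',80+x/5-.4,175+y/5-.4,.157)-[.5025,.192,0]
    print(x,y,np.round([p[0]*np.cos(a)+p[1]*np.sin(a),-p[0]*np.sin(a)+p[1]*np.cos(a)],4))
E
python3 -m pendant '[[0.1,0.013,0.008,0.2,-0.003],[0.1,0.013,0.008,0.39,-0.003],[0.1,0.013,0.008,0.39,-0.003],[0.1,0.013,0.008,0.39,-0.003]]' 110;python3 -c "
from plan import *
print(rel([.5025,.192,.036],-169.8))"
```

```text
420 370 [-0.0338 -0.0049]
432 470 [-0.0808 -0.0041]
433 482 [-0.0863 -0.0038]
397 165 [ 0.0636 -0.0068]
428 60 [ 0.1111 -0.0279]
clock: 30.15
eef_pos: [0.5039, 0.1928, 0.0757]
eef_rot: [178.0, -0.0, -169.8]
force: [0.7, -1.1, -0.1]
grip_width: 0.298
grip_force: 111.9
(array([ 0.007, -0.009,  0.198, -0.   ]), array([ 12. ,  26.4, -24.7,  38.9,   2. ,   1.8]))
```

```bash
python3 -m pendant '[[0.1,0,0,0.05,0],[0.1,0,0,0.08,0],[0.1,0,-0.004,0.11,0],[0.1,0,-0.006,0.14,0],[0.1,0,-0.007,0.165,0],[0.1,0,-0.007,0.185,0],[0.1,0,-0.007,0.195,0],[0.1,0,-0.007,0.195,0]]'
```

```text
clock: 31.15
eef_pos: [0.5032, 0.1924, 0.0397]
eef_rot: [178.1, -0.0, -169.8]
force: [-12.7, -5.1, 45.2]
grip_width: 0.301
grip_force: 118.4
```

```bash
python3 -m pendant '[[0.5,0,0,-0.02,0],[0.5,0,0,-0.02,0],[0.5,0,0,-0.02,0],[0.5,0,0,-0.02,0],[0.5,0,0,-0.3,0],[0.5,0,0,-0.6,0],[0.5,0,0,-0.9,0],[0.5,0,0,-0.9,0]]' 60;python3 -m pendant '[[0.5,0,-0.25,0,0],[0.5,0,-0.5,0,0],[0.5,0,-0.75,0,0],[0.5,0,-1,0,0]]'; python3 -m pendant '[[0.5,0,-0.25,0,0],[0.5,0,-0.5,0,0],[0.5,0,-0.5,0,0],[0.5,0,-0.5,0,0]]'
python3 - <<'E'
from plan import *
im,d=snap('top');s,_=snap('scene')
f=lambda i:cv2.resize(i,(400,375),interpolation=cv2.INTER_CUBIC)
cv2.imwrite('pics/final.png',np.hstack([f(im[180:290,90:250]),f(s[170:320,280:440])]))
a=np.radians(10.2);c,si=np.cos(a),np.sin(a)
hsv=cv2.cvtColor(im,cv2.COLOR_BGR2HSV).astype(int)
for k,h,o in(('red',0,(.5136,.1312)),('yel',28,(.5025,.192)),('blue',108,(.492,.2528)),('green',68,(.481,.3136))):
    b=((abs(hsv[...,0]-h)<8)|(abs(hsv[...,0]-180-h)<5))&(hsv[...,1]>130)
    v,u=np.mgrid[:384,:512];uc,vc=proj('top',[*o,.06])
    b&=(abs(u-uc)<14)&(abs(v-vc)<12)
    p=at_z('top',u[b].mean(),v[b].mean(),.06)-[*o,0];print(k,b.sum(),(p[0]*c+p[1]*si).round(4),(p[1]*c-p[0]*si).round(4),'top z',at_d('top',u[b].mean(),v[b].mean(),np.median(d[b]))[2].round(4))
E
```

```text
clock: 32.15
eef_pos: [0.5072, 0.1873, 0.2195]
eef_rot: [178.0, 0.3, -169.8]
force: [0.7, 0.6, 0.1]
grip_width: 0.497
grip_force: 0.0
clock: 32.65
eef_pos: [0.5386, -0.0114, 0.2061]
eef_rot: [178.0, -0.3, -169.8]
force: [0.3, 0.2, 0.3]
grip_width: 0.502
grip_force: 0.0
clock: 33.15
eef_pos: [0.5561, -0.108, 0.203]
eef_rot: [177.9, -0.3, -169.8]
force: [-0.1, 0.1, -0.0]
grip_width: 0.502
grip_force: 0.0
red 145 0.0006 -0.001 top z 0.0598
yel 141 -0.0006 -0.0009 top z 0.0593
blue 152 -0.0022 -0.0018 top z 0.0592
green 148 -0.0039 -0.0022 top z 0.0589
```

View pics/final.png

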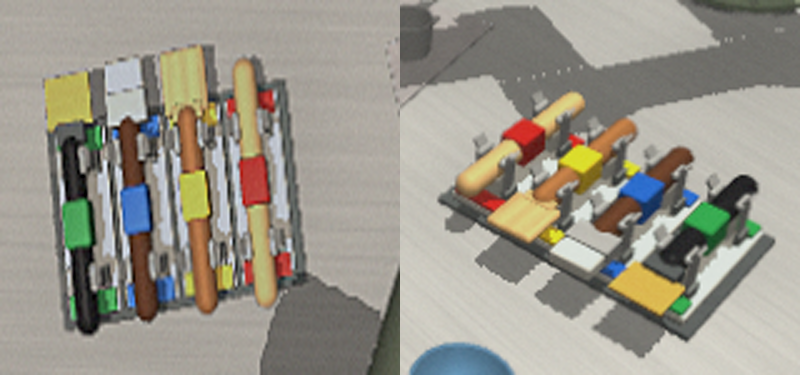

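All four tools sit level (sleeve tops at about 0.059–0.060 m), in the stations of their colour, with the heads pointing away.

```bash
python3 -c "
from rig import job
print(job.close_job())"
```

```text
the job is handed in; nothing more can be done
None
```

I clipped the pin, brush and paddle home in their matching stations with the brush and paddle heads pointing away from the robot, left the scraper in its clips, and handed the job in at about 33 s; no verdict came back.

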